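# Feed the waiting fan-handle blanks down the open chute

### The job

Three round wooden fan-handle blanks are waiting on the rocking gate of the wooden feeder, against the board that shuts off the chute to the full tray. Press down the raised paddle of the gate with the fingertips so that it rocks over and all three blanks roll down the open chute into the empty tray; once they lie there, press the other paddle down so that the gate leans fully back towards the shut chute, ready for the next batch. Do not touch or lift the blanks, and leave the other things on the table where they are.

Things in the scene. Friction and masses are not known exactly. Their poses are not given: they have to be found in the camera images.
- feeder: wooden feeder bench, fixed, 620 mm long (along y), 150 mm deep, a chute and a tray at each end. Origin on the table under the middle of the gate's pivot; +y points to the shut chute and full tray (fixed pile of blanks), -y to the open chute and empty tray, -x to the front with the paddles. The board that shuts the chute stands at y = 108 mm, top 158 mm above the table
- tray_floor (a point): centre of the empty tray's floor, 12 mm above the table, 240 mm to the feeder's -y. The tray is 118 mm (y) by 116 mm (x) inside, its sides reach 72 mm and its end wall 100 mm above the table
- gate (a joint): tilt of the gate (rad): 0 leaning fully to the shut chute (start), 0.22 level, 0.44 leaning fully to the open chute, stops at both ends. The gate is a plywood trough 200 mm (y) by 120 mm (x), side lips 14 mm above its floor, on a pivot along the feeder's x axis 115 mm above the table. Friction of about 0.09 N m (1 to 3 N at a paddle) keeps it where it is left
- paddle_open (a point): centre of the top face of the paddle on the open chute's side, a plywood tab 50 mm (x) by 46 mm (y), 8 mm thick, on the gate's front edge; this point is 86 mm in front of and 78 mm to the -y side of the pivot's middle. About 136 mm high at the start; pressed down 34 mm it rocks the gate to 0.44. Free above, in front and beneath; the gate's lip begins 26 mm from it towards +x
- paddle_shut (a point): centre of the top face of the like paddle on the shut chute's side, 78 mm to the +y side of the pivot's middle. Low at the start (about 102 mm high), raised to about 136 mm when the gate leans to the open chute; pressing it down brings the gate back to 0
- blank1_center (a point): centre of a round wooden fan-handle blank, 20 mm in diameter, 98 mm long, lying along the feeder's x; loose, about 25 g; it starts on the gate, against the shutting board; it rolls freely
- blank2_center (a point): centre of a round wooden fan-handle blank, 20 mm in diameter, 98 mm long, lying along the feeder's x; loose, about 25 g; it starts on the gate, the middle one of three; it rolls freely
- blank3_center (a point): centre of a round wooden fan-handle blank, 20 mm in diameter, 98 mm long, lying along the feeder's x; loose, about 25 g; it starts on the gate, nearest the pivot; it rolls freely
- brush: loose paste brush, wooden handle, lying flat; a bystander, origin at its underside
- jar: loose lidded paste jar, 64 mm across, 90 mm high; a bystander, origin at its underside
- mug: loose white mug, 76 mm across, 85 mm high; a bystander, origin at its underside
- spool: loose turned wooden thread spool, 48 mm across, 55 mm high; a bystander, origin at its underside
- rope_ring: loose ring of straw rope, 110 mm across, 22 mm high; a bystander, origin at its underside
- mallet: loose wooden mallet, lying, 200 mm long; a bystander, origin at its underside
Mind the look-alikes: they are no part of the job. Leave any pink or turquoise look-alike of the part that bears blank3_center alone. Leave any grey look-alike of the part that bears blank2_center alone.

How it is judged:
By the outcome, as a careful person would: the job done as asked, in the order asked, and still so for the second after the job is handed in, with the robot touching nothing.
It also fails if it takes over 38 s, if anything falls off the work surface, if the arm or the gripper's body presses on something with over 40 N, if the wrist force passes 120 N, or if a joint passes its speed limit or range.

### The arm

A 6-joint arm with a two-finger parallel gripper is mounted at the origin on the work surface. World frame = base frame: x ahead of the robot, y to its left, z up, the work surface at z = 0. Lengths are in m, angles in rad, forces in N, time in s.
With the tool pointing down it reaches from about 0.425 to 0.95 m from the base axis. Payload 3.5 kg.
Tool frame: the origin (TCP) lies on the centre line of the jaws, within the pads' length; the fingertips stand 19 mm ahead of it and the grasp point (between the pads) is the TCP; z points along the fingers, y is the line along which they close (so a half turn about z gives the same grasp; the last joint's range is limited). The gripper opens to 85 mm and grips with 20 to 120 N. Pads are 22 mm wide; open, the fingers measure 114 mm over their backs; the gripper's body (76 mm by 85 mm) begins 54 mm behind the grasp point. The pads swing forward as they close: fully open they stand 13 mm farther back than shut.
Start: joints at [1.02, 0.286, 1.577, -0, 1.279, -0.15], TCP at [0.263, 0.622, 0.25] pointing down, gripper open.
Joint ranges: [-2.77, 2.77], [-0.9, 2.22], [0.21, 2.48], [-1.53, 4.67], [0.24, 2.81], [-2.84, 2.84]. Speed limits (rad/s): [2.79, 2.79, 3.14, 3.14, 3.14, 3.14].

### API

Orientations are given as a unit quaternion [x, y, z, w].
In Python, from plant import status, cams, ctrl gives the robot as it stands.
- The arm moves only by the shell command python3 -m inch 'ROWS' [FORCE]. ROWS is JSON, a list of rows, each a list of 3 entries, a list of its own where there are three numbers: the opening, from -1 (shut) to 1 (fully open), then the shift along the tool's x, y, z in cm, then the turn about the tool's z in rad. In form: [[jaw, [dx, dy, dz], twist], ...]. A call has 1 to 20 rows; each row is the pose to reach, as a shift and turn from the pose commanded when the call began, along the tool's axes at that moment; what a row does not reach only later rows make up. A row lasts 1/10 s, in which the tool goes at most 50 mm and 8.59 degrees, less where a joint would pass 70% of its speed; a pose out of reach is approached as far as the arm can. A call with a gripper value outside its range is refused whole. The fingers move at their own pace and stop on an object; FORCE is the grip in N (left out, the last holds). Time passes only in rows, so rows that repeat a pose let the fingers close. It gives the time, the measured TCP pose, the force and the opening at its end, in the units of the state.
- status.get_state(): the state, without advancing time (a new reading comes with each control period).
- cams.read_camera(name): name is "scene" or "top" or "wrist"; returns the picture (400x640x3 uint8, blue, green, red); there is no depth.
- cams.calibration(name): a dict with "camera_matrix" (3x3 intrinsics, pixels), "k1" (the pictures are not rectified: a ray, as slopes to the right and down, at radius r is drawn at 1 + k1 r^2 times it, then the intrinsics apply), "cam_to_world" (4x4, takes a point from camera to world coordinates); the wrist camera has in their place "mount" (4x4, takes a point from camera to tool coordinates, whose origin is the TCP and whose axes are the flange's). Camera axes: x right, y down, z forward; pixel columns grow to the right and rows downward; lengths in m; the calibration is good to about 2 mm. A picture is of the moment at which its call begins: read the wrist's pose just before it. calibration takes no time and is no camera call.
- ctrl.sign_off(): hands the job in, once; it reports no verdict.
The state is a dict: "time": time; "qpos": joint angles; "dq": joint speeds; "joint_efforts": joint torques, N m; "eef_pos": TCP position; "tcp_rot": TCP orientation; "contact_force": force on the tool from outside, world axes, zero at the start; "wrist_torque": the same for the moment, N m; "opening": opening from 0.0 (shut) to 1.0 (fully open).
Only numpy, scipy, OpenCV 4.12 (cv2) and the standard library are available. Lean on these libraries where they do the work, as an engineer would, in place of code of your own. Each camera call takes 0.05 s, during which the arm holds its last target. There are 200 camera calls.

## Working session

There is one attempt and no reset: what is moved stays moved. The work goes in short steps, Python scripts to look and compute and a shell command to move; the robot and the scene stay as the last step left them, time stands still between calls to the robot, and variables do not carry over. Pictures are saved under pics/ and viewed, on a budget of 10 in all, crops included, one or two more only if the job needs it, and the job is handed in when it is done.

```bash
mkdir -p pics; ls
python3 - <<'E'
from plant import status, cams
import cv2
s=status.get_state();print(s)
for n in("scene","top"):
    cv2.imwrite(f"pics/{n}0.png",cams.read_camera(n))
    c=cams.calibration(n);print(n,c)
print(cams.calibration("wrist"))
E
```

```text
pics
{'time': 0.0, 'qpos': array([ 1.02000422e+00,  2.87172393e-01,  1.57817920e+00, -2.52712617e-05,
        1.27859314e+00, -1.50019825e-01]), 'dq': array([-1.36187997e-03,  4.64549224e-05,  1.00703933e-03, -7.24635686e-06,
       -6.17860836e-04,  9.70335322e-04]), 'joint_efforts': array([ 7.58037877e-04, -4.05967176e+01, -2.92635638e+01, -1.07434532e-04,
        5.64973147e-03, -4.42018219e-06]), 'eef_pos': array([0.2630033 , 0.62098893, 0.24894145]), 'tcp_rot': array([ 1.99044042e-01,  9.79989840e-01, -1.10872602e-03, -3.92348437e-04]), 'contact_force': array([-0.7356244 , -0.42524637, -0.09744661]), 'wrist_torque': array([-0.00867323,  0.00481428,  0.00104775]), 'opening': 1.0012759798183384}
scene {'camera_matrix': array([[480.73694614,   0.        , 317.88347203],
       [  0.        , 480.73694614, 198.96393798],
       [  0.        ,   0.        ,   1.        ]]), 'k1': 0.005654511961310618, 'cam_to_world': array([[ 0.46171563,  0.57210379, -0.67787604,  1.50079884],
       [ 0.88701852, -0.30132219,  0.34986153, -0.44719315],
       [-0.00410198, -0.76282514, -0.64659181, 
[... 396 characters left out ...]
01511449,  0.04000658],
       [-0.01704042, -0.08366875, -0.99634791,  1.23717763],
       [ 0.        ,  0.        ,  0.        ,  1.        ]])}
{'camera_matrix': array([[337.39804211,   0.        , 316.78564325],
       [  0.        , 337.39804211, 195.31641281],
       [  0.        ,   0.        ,   1.        ]]), 'k1': -0.026941723464223296, 'mount': array([[-7.30219478e-04, -9.58710771e-01, -2.84382005e-01,
         7.27039797e-02],
       [ 9.99999283e-01, -9.69859285e-04,  7.01857305e-04,
         6.21572779e-04],
       [-9.48688686e-04, -2.84381289e-01,  9.58710792e-01,
        -1.24202422e-01],
       [ 0.00000000e+00,  0.00000000e+00,  0.00000000e+00,
         1.00000000e+00]])}
```

View pics/scene0.png

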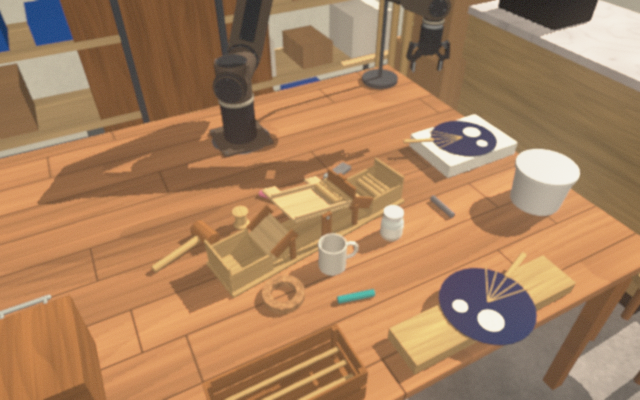

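View pics/top0.png

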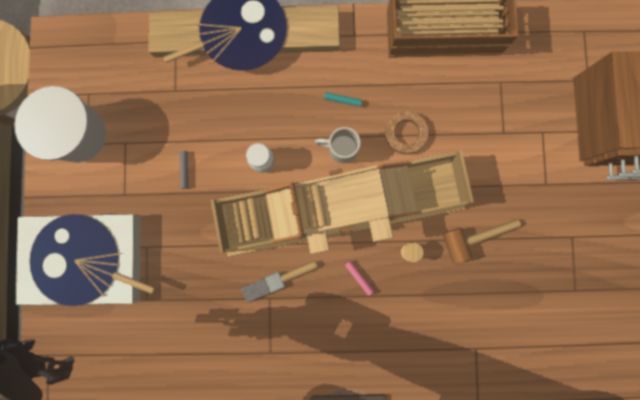

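The scene view shows the feeder in the middle with its empty tray at left front (240,258). In the top view the feeder runs from the full tray (240,222) to the empty tray (440,185), with paddles at about (317,242) and (380,230).

Candidates in the top view:
- Raised paddle on the open chute's side: (380,230). This is the one I choose, since it is towards the empty tray.
- Low paddle on the shut side: (317,242).
- Blanks on the gate: about (315,205).
- Look-alikes to leave: pink (358,278), turquoise (343,100), grey (184,169), and the pile in the full tray (240,220).

Next is the close crop.

```bash
cat > h.py <<'E'
import numpy as np, cv2
from plant import cams
def ray(n,uv):
    c=cams.calibration(n);K=c["camera_matrix"];k=c["k1"];T=c["cam_to_world"]
    d=(np.array(uv,float)-K[:2,2])/K[0,0]; s=d.copy()
    for _ in range(20): s=d/(1+k*(s@s))
    return T[:3,3],T[:3,:3]@np.r_[s,1]
def plane(n,uv,z):
    o,d=ray(n,uv);return o+d*(z-o[2])/d[2]
def proj(n,P):
    c=cams.calibration(n);K=c["camera_matrix"];T=c["cam_to_world"]
    q=T[:3,:3].T@(np.array(P)-T[:3,3]);s=q[:2]/q[2]
    return K[:2,:2]@(s*(1+c["k1"]*(s@s)))+K[:2,2]
E
python3 - <<'E'
import cv2
i=cv2.imread("pics/top0.png")[145:265,205:480]
a=cv2.resize(i,(795,347),interpolation=3)  # x2.89
j=cv2.imread("pics/scene0.png")[150:300,195:415]
cv2.imwrite("pics/c1.png",a);cv2.imwrite("pics/c2.png",cv2.resize(j,(792,540),interpolation=3))
E
```

```text
(no output)
```

View pics/c1.png

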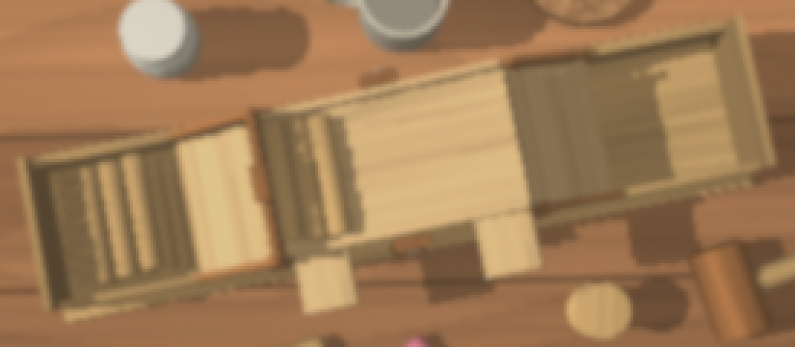

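View pics/c2.png

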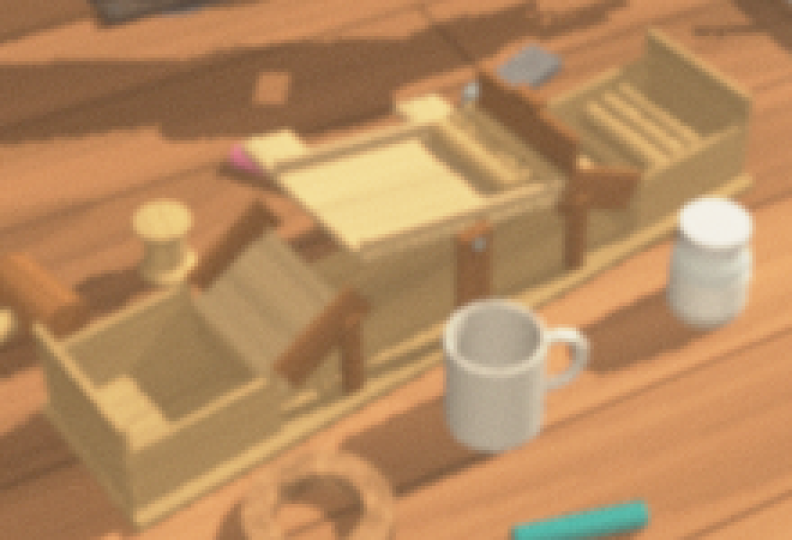

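The crops show the raised paddle_open at crop 1 (510,243), beside the spool, with its front edge mid at (514,273). The low paddle_shut has its front edge mid at (330,309). The dark board and the blanks are at about (310,180). Orientation matches the description.

Run:
```python
from h import *
f=lambda u,v:(205+u/2.891,145+v/2.891)
po=plane("top",f(514,273),.136);ps=plane("top",f(330,309),.102)
y=(ps-po)[:2];print(po,ps,"dist",np.linalg.norm(y),"want .152")
y/=np.linalg.norm(y);x=np.array([y[1],-y[0]]);print("ydir",y,"x",x)
# ground/outer ends check: tray end wall top corners z=.1 (-y end), full tray end
a=plane("top",f(740,18),.1);b=plane("top",f(775,165),.1);c=plane("top",f(20,160),.1);d=plane("top",f(50,310),.1)
m1=(a+b)/2;m2=(c+d)/2;print("ends",m1,m2,"len",np.linalg.norm(m1-m2),"depth",np.linalg.norm(a-b),np.linalg.norm(c-d),"ydir",(m2-m1)[:2]/np.linalg.norm((m2-m1)[:2]),"mid",(m1+m2)/2)
O=(po[:2]+ps[:2])/2-y*.001+x*.111*1;print("O from paddles",O)
E=y[0:2]
PO=po[:2]+x*.025;PS=ps[:2]+x*.025;print("paddle centres",PO,PS)
for P,z in((PO,.136),(PS,.102)): print("scene crop px",(proj("scene",[*P,z])-[195,150])*3.6)
from plant import status
s=status.get_state()
from scipy.spatial.transform import Rotation as R
r=R.from_quat(s["tcp_rot"]).as_matrix();print(r,"tooly yaw vs feeder",r.T[:2,:2]@np.c_[x,y])
for P in(PO,PS): print("shift tool cm",r.T@(np.r_[P,.2]-s["eef_pos"])*100)
# spool, mallet, brush positions
for n,q,z in(("spool",(412,252),.055),("pink",(358,278),.01),("mug",(344,143),.085)):print(n,plane("top",q,z)[:2])
```

```text
[ 0.48373947 -0.08298772  0.136     ] [0.45804834 0.06361007 0.102     ] dist 0.14883194237069255 want .152
ydir [-0.17261843  0.98498877] x [0.98498877 0.17261843]
ends [ 0.62849465 -0.29275456  0.1       ] [0.52398068 0.30521245 0.1       ] len 0.6070318890564056 depth 0.12492217209040665 0.12632442475473993 ydir [-0.17217212  0.98506688] mid [0.57623767 0.00622894 0.1       ]
O from paddles [0.58040028 0.00848684]
paddle centres [ 0.50836419 -0.07867226] [0.48267306 0.06792554]
scene crop px [279.53829504 148.16338197]
scene crop px [431.04179378 110.58778433]
[[-9.20744028e-01  3.90165531e-01 -1.13752884e-03]
 [ 3.90167050e-01  9.20742249e-01 -1.83964813e-03]
 [ 3.29603570e-04 -2.13767130e-03 -9.99997661e-01]] tooly yaw vs feeder [[-0.8395725   0.54324755]
 [ 0.54324575  0.83957101]]
shift tool cm [-49.89065868 -54.84273723   5.00507043]
shift tool cm [-41.80539988 -42.34723874   4.98102404]
spool [ 0.45166658 -0.16244354]
pink [ 0.3882561  -0.03132136]
mug [ 0.71969266 -0.0022546 ]
```

Checks agree to a few millimetres: paddle spacing 149 mm against 152, feeder length 607 against 620, the two yaw estimates match, and the reprojection lands on the paddle in the scene view. I'm moving above the raised paddle with the jaws shut.

```bash
python3 -m inch '[[-1,[-25,-19,0],0],[-1,[-25,-19,0],0],[-1,[-25,-19,0],0],[-1,[-25,-19,0],0],[-1,[-25,-19,0],0],[-1,[-25,-19,0],0],[-1,[-25,-19,0],0],[-1,[-49.4,-55.3,0],0],[-1,[-49.4,-55.3,0],0],[-1,[-49.4,-55.3,0],0],[-1,[-49.4,-55.3,0],0],[-1,[-49.4,-55.3,0],0],[-1,[-49.4,-55.3,0],0],[-1,[-49.4,-55.3,0],0],[-1,[-49.4,-55.3,0],0],[-1,[-49.4,-55.3,0],0],[-1,[-49.4,-55.3,4],0],[-1,[-49.4,-55.3,4],0],[-1,[-49.4,-55.3,4],0],[-1,[-49.4,-55.3,4],0]]' 20
python3 - <<'E'
from h import *
from plant import status
s=status.get_state();print(s)
i=cams.read_camera("top")[145:285,225:445];j=cams.read_camera("scene")[130:270,195:415]
cv2.imwrite("pics/c3.png",cv2.resize(np.hstack([i,j]),(800,255),interpolation=3))
E
```

```text
time: 2.1
eef_pos: [0.503, -0.0796, 0.2116]
tcp_rot: [0.198, 0.98, -0.0, 0.001]
contact_force: [-0.3, 0.2, 0.2]
opening: -0.005
{'time': 2.1, 'qpos': array([-3.56449495e-01, -4.73633740e-02,  2.01613309e+00,  2.05436308e-04,
        1.17122405e+00, -1.52812568e+00]), 'dq': array([ 0.00091243, -0.0116119 , -0.01258732, -0.00084646, -0.00556083,
       -0.00021234]), 'joint_efforts': array([-2.52804710e-01, -2.53716874e+01, -2.73530120e+01, -7.14132999e-03,
        1.61970395e-02,  1.11987334e-03]), 'eef_pos': array([ 0.50301597, -0.07958604,  0.21164053]), 'tcp_rot': array([ 1.98277182e-01,  9.80145658e-01, -3.14149180e-05,  8.04419353e-04]), 'contact_force': array([-0.29747228,  0.19774471,  0.22733614]), 'wrist_torque': array([ 0.00379462, -0.02486111, -0.03675721]), 'opening': -0.004747626820025124}
```

View pics/c3.png

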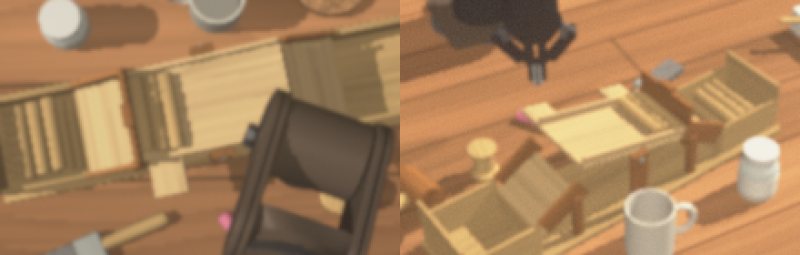

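The fingertips hang over paddle_open: the gripper covers it in the top half at (300,150), and in the scene half the tips at (537,75) are above the raised paddle. Pressing now, watching the force.

```bash
python3 -m inch '[[-1,[0,0,2],0],[-1,[0,0,4],0],[-1,[0,0,5],0],[-1,[0,0,5.5],0],[-1,[0,0,6],0],[-1,[0,0,6],0]]'; python3 -m inch '[[-1,[0,0,0.4],0],[-1,[0,0,0.8],0],[-1,[0,0,1.2],0],[-1,[0,0,1.6],0],[-1,[0,0,1.9],0],[-1,[0,0,2.2],0],[-1,[0,0,2.2],0]]'
```

```text
time: 2.8
eef_pos: [0.503, -0.0806, 0.1509]
tcp_rot: [0.199, 0.98, -0.0, 0.001]
contact_force: [-0.4, 0.1, 0.3]
opening: 0.002
time: 3.5
eef_pos: [0.5022, -0.0802, 0.1278]
tcp_rot: [0.199, 0.98, 0.0, -0.0]
contact_force: [0.5, -0.8, 1.3]
opening: 0.002
```

```bash
python3 -m inch '[[-1,[0,0,0.2],0],[-1,[0,0,0.4],0],[-1,[0,0,0.4],0]]';python3 -m inch '[[-1,[0,0,0.2],0],[-1,[0,0,0.3],0],[-1,[0,0,0.3],0]]'
python3 - <<'E'
from h import *
i=cams.read_camera("top")[145:285,265:485];j=cams.read_camera("scene")[150:290,195:415]
cv2.imwrite("pics/c4.png",cv2.resize(np.hstack([i,j]),(800,255),interpolation=3))
E
```

```text
time: 3.8
eef_pos: [0.5019, -0.08, 0.1237]
tcp_rot: [0.199, 0.98, 0.0, -0.001]
contact_force: [0.5, -0.0, 0.1]
opening: -0.001
time: 4.1
eef_pos: [0.5023, -0.0801, 0.1229]
tcp_rot: [0.199, 0.98, 0.0, -0.001]
contact_force: [-3.8, 3.0, 11.4]
opening: -0.001
```

View pics/c4.png

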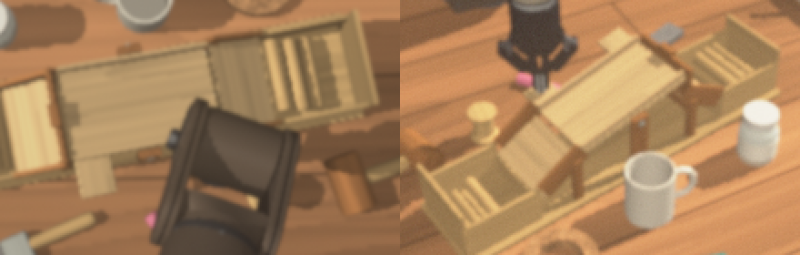

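Gate fully over: 11 N against the stop, and three blanks lie in the empty tray at (270–320,75). Now lift and go over to paddle_shut.

```bash
python3 -m inch '[[-1,[0,0,-2],0],[-1,[0,0,-5],0],[-1,[0,0,-8],0],[-1,[0,0,-8],0],[-1,[4,6.2,-8],0],[-1,[8.2,12.4,-8],0],[-1,[8.2,12.4,-8],0],[-1,[8.2,12.4,-8],0],[-1,[8.2,12.4,-8],0],[-1,[8.2,12.4,-4.5],0],[-1,[8.2,12.4,-4.5],0],[-1,[8.2,12.4,-4.5],0]]'
python3 - <<'E'
from h import *
i=cams.read_camera("top")[145:285,265:485];j=cams.read_camera("scene")[150:290,195:415]
cv2.imwrite("pics/c5.png",cv2.resize(np.hstack([i,j]),(800,255),interpolation=3))
E
```

```text
time: 5.4
eef_pos: [0.4747, 0.0648, 0.1654]
tcp_rot: [0.2, 0.98, -0.0, -0.002]
contact_force: [0.6, -0.5, 0.6]
opening: -0.005
```

View pics/c5.png

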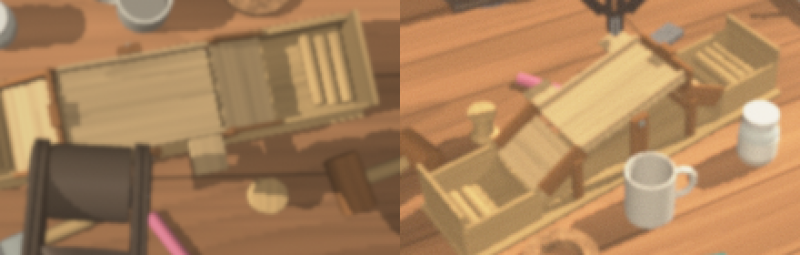

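The three blanks have settled in the tray at (305–345,65), and the tips at (615,30) are just above the raised paddle_shut. Pressing it.

```bash
python3 -m inch '[[-1,[0,0,0.5],0],[-1,[0,0,1],0],[-1,[0,0,1.4],0],[-1,[0,0,1.8],0],[-1,[0,0,2.2],0],[-1,[0,0,2.6],0],[-1,[0,0,3],0],[-1,[0,0,3.4],0],[-1,[0,0,3.7],0],[-1,[0,0,3.9],0],[-1,[0,0,3.9],0]]';python3 -m inch '[[-1,[0,0,0.2],0],[-1,[0,0,0.4],0],[-1,[0,0,0.4],0]]'
```

```text
time: 6.6
eef_pos: [0.4752, 0.0656, 0.127]
tcp_rot: [0.199, 0.98, -0.0, -0.0]
contact_force: [0.5, 0.2, 0.8]
opening: -0.003
time: 6.9
eef_pos: [0.4753, 0.0656, 0.1232]
tcp_rot: [0.199, 0.98, -0.0, 0.0]
contact_force: [0.2, -1.0, 1.2]
opening: -0.001
```

```bash
python3 -m inch '[[-1,[0,0,0.1],0],[-1,[0,0,0.2],0],[-1,[0,0,0.2],0]]';python3 -m inch '[[-1,[0,0,0.1],0],[-1,[0,0,0.15],0],[-1,[0,0,0.15],0]]'
```

```text
time: 7.2
eef_pos: [0.4756, 0.0655, 0.1226]
tcp_rot: [0.199, 0.98, -0.0, -0.0]
contact_force: [-3.3, -0.7, 8.8]
opening: -0.0
time: 7.5
eef_pos: [0.4757, 0.0655, 0.1224]
tcp_rot: [0.199, 0.98, -0.001, -0.0]
contact_force: [-6.9, -1.3, 15.0]
opening: -0.001
```

Stop reached: the force rises to 15 N with no further motion. Retreat straight up, then back out of the view.

```bash
python3 -m inch '[[-1,[0,0,-1],0],[-1,[0,0,-4],0],[-1,[0,0,-8],0],[-1,[0,0,-12],0],[-1,[0,0,-12],0],[-1,[8,18,-12],0],[-1,[8,18,-12],0],[-1,[8,18,-12],0],[-1,[8,18,-12],0],[-1,[8,18,-12],0],[-1,[8,18,-12],0],[-1,[8,18,-12],0]]'
python3 - <<'E'
from h import *
T=cams.read_camera("top");cv2.imwrite("pics/t9.png",T)
i=T[85:305,155:535];j=cams.read_camera("scene")[150:370,140:480]
cv2.imwrite("pics/c6.png",cv2.resize(np.hstack([i,j]),(800,244),interpolation=3))
a=cv2.imread("pics/top0.png")
for n,(u,v) in dict(brush=(280,282),jar=(260,157),mug=(344,143),spool=(412,252),ring=(407,131),mallet=(485,235),pink=(358,278),turq=(343,100),grey=(184,169)).items():
    t=a[v-14:v+14,u-14:u+14];r=cv2.matchTemplate(T[v-24:v+24,u-24:u+24],t,cv2.TM_CCOEFF_NORMED);_,m,_,l=cv2.minMaxLoc(r);print(n,l[0]-10,l[1]-10,round(m,2))
E
```

```text
time: 8.7
eef_pos: [0.4716, 0.2619, 0.2391]
tcp_rot: [0.199, 0.98, -0.0, -0.001]
contact_force: [-0.3, 0.4, 0.4]
opening: -0.005
brush 0 0 1.0
jar 0 0 1.0
mug 0 0 1.0
spool 0 0 0.6
ring 0 0 1.0
mallet 10 -3 0.69
pink 0 0 1.0
turq 0 0 1.0
grey 0 0 1.0
```

View pics/c6.png

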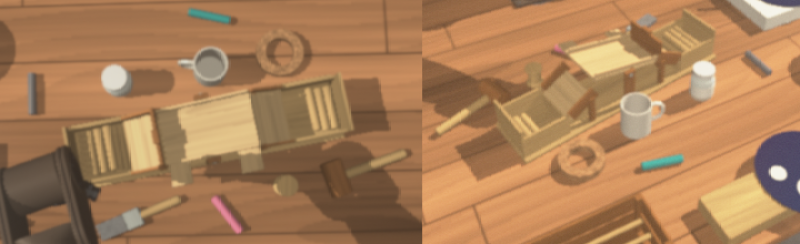

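The final view shows the gate back at its start lean, with the paddles at top pixels (318,242) and (380,231), the same as at the start. The three blanks lie in the tray at crop (310–332,105). The spool (412,252) and mallet head (458,244) are where they were, now under the arm's shadow, which explains their low match scores.

```bash
python3 -c "
from plant import ctrl;print(ctrl.sign_off())"
```

```text
the job is handed in; nothing more can be done
None
```

The job is done and handed in at about 9 s. I pressed the raised paddle with shut fingertips until the gate met its stop (11 N). All three blanks rolled into the empty tray. I then pressed the other paddle until the gate met its stop again (15 N) and drew the arm clear.

**Last checks:**
- **Blanks:** the final pictures show all three in the tray.
- **Gate:** both paddles are back at their starting pixels to within 1 px, so the gate leans fully back to the shut chute.
- **Other things:** the brush, jar, mug, rope ring and the pink, turquoise and grey look-alikes had not moved in the image comparison.
- **Checks that disagreed:** the automatic match was weak for the spool (0.60) and the mallet (0.69, reporting a 10 px shift along its handle). I put this down to the arm's shadow falling on them, because by eye both are at their original pixels.

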